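Refill the empty pockets of the counter display

ROBOT

A 6-joint arm with a two-finger parallel gripper is mounted at the origin on the work surface. World frame = base frame: x ahead of the robot, y to its left, z up, the work surface at z = 0. Lengths are in m, angles in rad, forces in N, time in s.
With the tool pointing down it reaches from about 0.275 to 0.775 m from the base axis. Payload 14.6 kg.
Tool frame: the origin (TCP) lies midway between the tips of the shut fingers; the grasp point (between the pads) lies 19 mm behind it (bot.grasp_offset is the distance from the TCP to the grasp point, in m); z points along the fingers, y is the line along which they close (so a half turn about z gives the same grasp; the last joint's range is limited). The gripper opens to 85 mm and grips with 20 to 120 N. Pads are 22 mm wide; open, the fingers measure 114 mm over their backs; the gripper's body (76 mm by 85 mm) begins 54 mm behind the grasp point. The pads swing forward as they close: fully open they stand 13 mm farther back than shut.
Start: joints at [-1.279, 0.263, -0.048, 1.259, 0, 1.415], TCP at [0.227, -0.473, 0.231] pointing down, gripper open.
Joint ranges: [-2.65, 2.65], [-0.89, 1.7], [-1.18, 1.37], [-2.13, 2.11], [-1.35, 1.29], [-3.14, 3.14]. Speed limits (rad/s): [1.89, 1.89, 2.57, 2.79, 3.14, 3.14].

INTERFACE

Orientations are given as a rotation vector (axis times angle).
In Python, from workcell import bot, vision gives the robot as it stands. The module is installed in compiled form; this text tells all that it offers.
- The arm moves only by the shell command python3 -m inch 'ROWS'. ROWS is JSON, a list of rows, each an object of numbers: "x", "y", "z": the shift along the tool's x, y, z in cm; "rx", "ry", "rz": the turn, a rotation vector about the tool's x, y, z in degrees; "jaw": the finger opening in cm, from 0 to 8.54. A call has 1 to 10 rows; each row shifts and turns the commanded pose from where the row before left it, along the tool's axes as they then stand; what a row does not reach is not made up. A row lasts 1/8 s, in which the tool goes at most 62.5 mm and 10.7 degrees, less where a joint would pass 70% of its speed; a pose out of reach is approached as far as the arm can. A call with a gripper value outside its range is refused whole. The fingers move at their own pace and stop on an object; the grip force is fixed at half the most. Time passes only in rows, so rows that do not move let the fingers close. It gives the time, the measured TCP pose, the force, the opening and the grip force at its end, in the units of the state.
- bot.get_state(): the state, without advancing time (a new reading comes with each control period).
- vision.camera(name): name is "side" or "top" or "wrist"; returns the picture (480x640x3 uint8, red, green, blue); there is no depth.
- vision.calibration(name): a dict with "camera_matrix" (3x3 intrinsics, pixels), "extrinsics" (4x4, takes a point from world to camera coordinates). Camera axes: x right, y up, looking along -z (the intrinsics and any distortion apply to the point x, -y, -z); pixel columns grow to the right and rows downward; lengths in m; the calibration is good to about 2 mm. A picture is of the moment at which its call begins: read the wrist's pose just before it. calibration takes no time and is no camera call; for the wrist camera it gives the pose at the moment of the call.
- bot.hand_in(): hands the job in; it is judged then, once.
Trained networks look in the newest picture that a camera, given by its name, has taken for a name from the list of things; names that differ only in an ending like _2 or _b are one class to them, and where a whole thing is asked for, a point or a joint stands for the part that bears it (a point fixed in the world has none). Each returns a list of dicts, best first, with "p" (0 to 1); they miss things now and then, are a little off and sometimes report something else, mostly with a low value. They report only what shows in the picture. A call takes as long as a camera call.
- vision.cut_out(camera, label): "mask" (480x640 bool, what is visible of it) and "rect" ([left, top, width, height] in pixels, round what is visible of it).
The state is a dict: "time_s": time; "joint_positions": joint angles; "qd": joint speeds; "effort": joint torques, N m; "eef_pos": TCP position; "ee_rot": TCP orientation; "ft_force": force on the tool from outside, world axes, zero at the start; "wrist_torque": the same for the moment, N m; "opening": finger opening in m; "grasp_force": force on a finger pad.
Only numpy, scipy, OpenCV 4.12 (cv2) and the standard library are available. Lean on these libraries where they do the work, as an engineer would, in place of code of your own. Each camera call takes 0.05 s, during which the arm holds its last target. There are 200 camera calls.

TASK

Find the empty pockets of the wooden display tray and refill them with spare jars from the counter, one jar to each empty pocket, set down gently (not dropped) so that it stands upright on the pocket's floor. A pocket that holds the flat tin is not empty; leave what is already in the tray in its pocket, and leave the spare you do not need standing on the counter. Do not knock over or push aside the slim bottle or the pen that are among the spares.

Things in the scene. Friction and masses are not known exactly. Their poses are not given: they have to be found in the camera images.
- tray: Open wooden display tray, fixed to the counter, 168 mm (its x) by 248 mm (its y), 30 mm high, divided into 2 (along x) by 3 (along y) square pockets at 80 mm pitch. Each pocket is 72 mm square inside, walls 8 mm thick; the pocket floor is 6 mm above the counter, so walls stand 24 mm above the floor. Origin: centre of the tray's underside, at counter height; z up.
- pocket1 (a point): Centre of the floor of one pocket, at (-40, -80, 6) mm in the tray's frame; axes as the tray's. May hold a jar, the flat tin, or nothing: four of the six pockets are occupied at the start, two are empty.
- pocket2 (a point): Centre of the floor of one pocket, at (-40, 0, 6) mm in the tray's frame; axes as the tray's. May hold a jar, the flat tin, or nothing: four of the six pockets are occupied at the start, two are empty.
- pocket3 (a point): Centre of the floor of one pocket, at (-40, 80, 6) mm in the tray's frame; axes as the tray's. May hold a jar, the flat tin, or nothing: four of the six pockets are occupied at the start, two are empty.
- pocket4 (a point): Centre of the floor of one pocket, at (40, -80, 6) mm in the tray's frame; axes as the tray's. May hold a jar, the flat tin, or nothing: four of the six pockets are occupied at the start, two are empty.
- pocket5 (a point): Centre of the floor of one pocket, at (40, 0, 6) mm in the tray's frame; axes as the tray's. May hold a jar, the flat tin, or nothing: four of the six pockets are occupied at the start, two are empty.
- pocket6 (a point): Centre of the floor of one pocket, at (40, 80, 6) mm in the tray's frame; axes as the tray's. May hold a jar, the flat tin, or nothing: four of the six pockets are occupied at the start, two are empty.
- jar1: Cosmetic-type jar of leather cream: white opal-glass cylinder with a light metal screw lid of the same diameter. 44 mm diameter, 72 mm tall, 0.10 to 0.21 kg. Origin: centre of its underside, z up along its axis. All six jars are identical. Starts standing in one of the tray's pockets, near its centre; which pocket varies.
- jar2: Cosmetic-type jar of leather cream: white opal-glass cylinder with a light metal screw lid of the same diameter. 44 mm diameter, 72 mm tall, 0.10 to 0.21 kg. Origin: centre of its underside, z up along its axis. All six jars are identical. Starts standing in one of the tray's pockets, near its centre; which pocket varies.
- jar3: Cosmetic-type jar of leather cream: white opal-glass cylinder with a light metal screw lid of the same diameter. 44 mm diameter, 72 mm tall, 0.10 to 0.21 kg. Origin: centre of its underside, z up along its axis. All six jars are identical. Starts standing in one of the tray's pockets, near its centre; which pocket varies.
- tin: Flat round dark metal tin of polish, 52 mm diameter, 22 mm high, 0.08 kg; it lies in one of the tray's pockets, wholly below the top of the walls (its pocket counts as filled; which pocket varies). Origin: centre of its underside.
- jar4: Cosmetic-type jar of leather cream: white opal-glass cylinder with a light metal screw lid of the same diameter. 44 mm diameter, 72 mm tall, 0.10 to 0.21 kg. Origin: centre of its underside, z up along its axis. All six jars are identical. A spare: starts standing on the counter to the right (-y) of the tray, neighbours at least 75 mm away centre to centre.
- jar5: Cosmetic-type jar of leather cream: white opal-glass cylinder with a light metal screw lid of the same diameter. 44 mm diameter, 72 mm tall, 0.10 to 0.21 kg. Origin: centre of its underside, z up along its axis. All six jars are identical. A spare: starts standing on the counter to the right (-y) of the tray, neighbours at least 75 mm away centre to centre.
- jar6: Cosmetic-type jar of leather cream: white opal-glass cylinder with a light metal screw lid of the same diameter. 44 mm diameter, 72 mm tall, 0.10 to 0.21 kg. Origin: centre of its underside, z up along its axis. All six jars are identical. A spare: starts standing on the counter to the right (-y) of the tray, neighbours at least 75 mm away centre to centre.
- bottle: Slim white bottle with a thin neck, 36 mm diameter, 120 mm tall, standing among the spare jars; not a spare. Origin: centre of its underside.
- pen: Ball pen, 147 mm long, 9 mm thick, lying on the counter between the spare jars. Origin: underside, near the middle; x along the pen.

How it is judged:
At the end, for the whole second after the job is handed in: Each of the six pockets holds a jar or the tin, resting on its floor (underside within 4 mm of floor height, centre within 22 mm of the pocket's centre); all six jars are upright within 0.1 rad and at rest, the left-over one standing on the counter (((horizontal distance between jar1 and pocket1 below 0.022 m and z of jar1 in the frame of tray between 0.003 and 0.01 m) or (horizontal distance between jar2 and pocket1 below 0.022 m and z of jar2 in the frame of tray between 0.003 and 0.01 m) or (horizontal distance between jar3 and pocket1 below 0.022 m and z of jar3 in the frame of tray between 0.003 and 0.01 m) or (horizontal distance between jar4 and pocket1 below 0.022 m and z of jar4 in the frame of tray between 0.003 and 0.01 m) or (horizontal distance between jar5 and pocket1 below 0.022 m and z of jar5 in the frame of tray between 0.003 and 0.01 m) or (horizontal distance between jar6 and pocket1 below 0.022 m and z of jar6 in the frame of tray between 0.003 and 0.01 m) or (horizontal distance between tin and pocket1 below 0.022 m and z of tin in the frame of tray between 0.003 and 0.01 m)) and ((horizontal distance between jar1 and pocket2 below 0.022 m and z of jar1 in the frame of tray between 0.003 and 0.01 m) or (horizontal distance between jar2 and pocket2 below 0.022 m and z of jar2 in the frame of tray between 0.003 and 0.01 m) or (horizontal distance between jar3 and pocket2 below 0.022 m and z of jar3 in the frame of tray between 0.003 and 0.01 m) or (horizontal distance between jar4 and pocket2 below 0.022 m and z of jar4 in the frame of tray between 0.003 and 0.01 m) or (horizontal distance between jar5 and pocket2 below 0.022 m and z of jar5 in the frame of tray between 0.003 and 0.01 m) or (horizontal distance between jar6 and pocket2 below 0.022 m and z of jar6 in the frame of tray between 0.003 and 0.01 m) or (horizontal distance between tin and pocket2 below 0.022 m and z of tin in the frame of tray between 0.003 and 0.01 m)) and ((horizontal distance between jar1 and pocket3 below 0.022 m and z of jar1 in the frame of tray between 0.003 and 0.01 m) or (horizontal distance between jar2 and pocket3 below 0.022 m and z of jar2 in the frame of tray between 0.003 and 0.01 m) or (horizontal distance between jar3 and pocket3 below 0.022 m and z of jar3 in the frame of tray between 0.003 and 0.01 m) or (horizontal distance between jar4 and pocket3 below 0.022 m and z of jar4 in the frame of tray between 0.003 and 0.01 m) or (horizontal distance between jar5 and pocket3 below 0.022 m and z of jar5 in the frame of tray between 0.003 and 0.01 m) or (horizontal distance between jar6 and pocket3 below 0.022 m and z of jar6 in the frame of tray between 0.003 and 0.01 m) or (horizontal distance between tin and pocket3 below 0.022 m and z of tin in the frame of tray between 0.003 and 0.01 m)) and ((horizontal distance between jar1 and pocket4 below 0.022 m and z of jar1 in the frame of tray between 0.003 and 0.01 m) or (horizontal distance between jar2 and pocket4 below 0.022 m and z of jar2 in the frame of tray between 0.003 and 0.01 m) or (horizontal distance between jar3 and pocket4 below 0.022 m and z of jar3 in the frame of tray between 0.003 and 0.01 m) or (horizontal distance between jar4 and pocket4 below 0.022 m and z of jar4 in the frame of tray between 0.003 and 0.01 m) or (horizontal distance between jar5 and pocket4 below 0.022 m and z of jar5 in the frame of tray between 0.003 and 0.01 m) or (horizontal distance between jar6 and pocket4 below 0.022 m and z of jar6 in the frame of tray between 0.003 and 0.01 m) or (horizontal distance between tin and pocket4 below 0.022 m and z of tin in the frame of tray between 0.003 and 0.01 m)) and ((horizontal distance between jar1 and pocket5 below 0.022 m and z of jar1 in the frame of tray between 0.003 and 0.01 m) or (horizontal distance between jar2 and pocket5 below 0.022 m and z of jar2 in the frame of tray between 0.003 and 0.01 m) or (horizontal distance between jar3 and pocket5 below 0.022 m and z of jar3 in the frame of tray between 0.003 and 0.01 m) or (horizontal distance between jar4 and pocket5 below 0.022 m and z of jar4 in the frame of tray between 0.003 and 0.01 m) or (horizontal distance between jar5 and pocket5 below 0.022 m and z of jar5 in the frame of tray between 0.003 and 0.01 m) or (horizontal distance between jar6 and pocket5 below 0.022 m and z of jar6 in the frame of tray between 0.003 and 0.01 m) or (horizontal distance between tin and pocket5 below 0.022 m and z of tin in the frame of tray between 0.003 and 0.01 m)) and ((horizontal distance between jar1 and pocket6 below 0.022 m and z of jar1 in the frame of tray between 0.003 and 0.01 m) or (horizontal distance between jar2 and pocket6 below 0.022 m and z of jar2 in the frame of tray between 0.003 and 0.01 m) or (horizontal distance between jar3 and pocket6 below 0.022 m and z of jar3 in the frame of tray between 0.003 and 0.01 m) or (horizontal distance between jar4 and pocket6 below 0.022 m and z of jar4 in the frame of tray between 0.003 and 0.01 m) or (horizontal distance between jar5 and pocket6 below 0.022 m and z of jar5 in the frame of tray between 0.003 and 0.01 m) or (horizontal distance between jar6 and pocket6 below 0.022 m and z of jar6 in the frame of tray between 0.003 and 0.01 m) or (horizontal distance between tin and pocket6 below 0.022 m and z of tin in the frame of tray between 0.003 and 0.01 m)) and angle between each of jar1, jar2, jar3, jar4, jar5, jar6's own z axis and vertical below 0.1 rad and linear speed of each of jar1, jar2, jar3, jar4, jar5, jar6 below 0.02 m/s and height (world z) of each of jar1, jar2, jar3, jar4, jar5, jar6 below 0.012 m); the robot touches nothing.
It fails at once if a jar or the tin that was already in the tray is taken out of its pocket (moves more than 35 mm) (distance of any of jar1, jar2, jar3, tin from where it was at the start of the episode above 0.035 m).
It fails at once if the bottle or the pen is pushed aside (moves more than 40 mm) (distance of any of bottle, pen from where it was at the start of the episode above 0.04 m).
It fails at once if a jar or the bottle is knocked over (angle between any of jar1, jar2, jar3, jar4, jar5, jar6, bottle's own z axis and vertical above 0.7 rad).
It fails at once if a spare jar is dropped: in the air, its underside more than 22 mm above the counter (16 mm above a pocket's floor), without the fingers holding it ((height (world z) of jar4 above 0.022 m and contact force between the fingers and jar4 below 0.05 N) or (height (world z) of jar5 above 0.022 m and contact force between the fingers and jar5 below 0.05 N) or (height (world z) of jar6 above 0.022 m and contact force between the fingers and jar6 below 0.05 N)).
It also fails if it takes over 51 s, if anything falls off the work surface, if the arm or the gripper's body presses on something with over 40 N, if the wrist force passes 120 N, or if a joint passes its speed limit or range.

## Working session

There is one attempt and no reset: what is moved stays moved. The work goes in short steps, Python scripts to look and compute and a shell command to move; the robot and the scene stay as the last step left them, time stands still between calls to the robot, and variables do not carry over. Pictures are saved under pics/ and viewed, at most 10 in all, crops included, and the job is handed in when it is done.

```bash
mkdir -p pics; cat > h.py <<'E'
import numpy as np, cv2
from workcell import bot, vision
def cal(n):
    c=vision.calibration(n); return np.array(c["camera_matrix"]),np.array(c["extrinsics"])
def proj(n,P,c=None):
    K,E=c or cal(n); P=np.atleast_2d(P); q=P@E[:3,:3].T+E[:3,3]; q=q*[1,-1,-1]; u=q@K.T; return u[:,:2]/u[:,2:]
def ray(n,uv,c=None):
    K,E=c or cal(n); d=np.linalg.inv(K)@[uv[0],uv[1],1]; d=d*[1,-1,-1]; R=E[:3,:3]; return -R.T@E[:3,3], R.T@d
def onz(n,uv,z,c=None):
    o,d=ray(n,uv,c); return o+d*(z-o[2])/d[2]
def save(n,f):
    im=vision.camera(n); cv2.imwrite(f"pics/{f}.png",im[:,:,::-1]); return im
E
python3 - <<'E'
from h import *
for n in ["top","side"]:
    save(n,n+"0"); K,E=cal(n); print(n,K.round(1).tolist(),(-E[:3,:3].T@E[:3,3]).round(3), (-E[2,:3]).round(2))
    for l in ["tray","jar1","tin","bottle","pen"]:
        print(l,[(round(float(d["p"]),2),np.round(d["rect"]).tolist()) for d in vision.cut_out(n,l)])
print(bot.get_state())
E
```

```text
top [[600.8, 0.0, 307.9], [0.0, 600.8, 253.6], [0.0, 0.0, 1.0]] [ 0.476 -0.037  1.022] [ 0.07  0.02 -1.  ]
tray [(0.97, [135.0, 189.0, 161.0, 118.0])]
jar1 [(0.97, [143.0, 215.0, 37.0, 33.0]), (0.95, [192.0, 209.0, 35.0, 35.0]), (0.91, [369.0, 319.0, 34.0, 27.0]), (0.89, [249.0, 252.0, 30.0, 29.0]), (0.8, [446.0, 310.0, 34.0, 30.0]), (0.62, [381.0, 221.0, 36.0, 30.0])]
tin [(0.76, [154.0, 265.0, 32.0, 28.0])]
bottle [(0.67, [458.0, 226.0, 42.0, 23.0])]
pen [(0.87, [423.0, 238.0, 5.0, 88.0])]
side [[548.9, 0.0, 314.3], [0.0, 548.9, 234.0], [0.0, 0.0, 1.0]] [0.174 0.645 0.667] [ 0.36 -0.68 -0.65]
tray [(0.9, [177.0, 228.0, 151.0, 142.0])]
jar1 [(0.96, [196.0, 283.0, 34.0, 52.0]), (0.95, [317.0, 160.0, 22.0, 42.0]), (0.94, [218.0, 251.0, 32.0, 49.0]), (0.91, [399.0, 159.0, 27.0, 35.0]), (0.81, [281.0, 230.0, 29.0, 47.0])]
tin [(0.77, [246.0, 316.0, 33.0, 31.0])]
bottle [(0.81, [346.0, 118.0, 19.0, 52.0]), (0.42, [174.0, 230.0, 154.0, 134.0])]
pen [(0.83, [334.0, 177.0, 51.0, 21.0])]
{'time_s': 0.6, 'joint_positions': array([-1.27928511e+00,  2.63136440e-01, -4.83121876e-02,  1.25942938e+00,
       -9.14094378e-06,  1.41548017e+00]), 'qd': array([ 7.16511880e-04, -5.55908846e-05,  1.26636749e-03,  5.29964559e-04,
       -7.83975239e-04,  1.00370138e-03]), 'effort': array([ 3.80851061e-04, -6.37181497e+01,  3.84678483e+01,  8.09215180e-04,
       -8.94147092e-06, -1.42984172e-05]), 'eef_pos': array([ 0.22683744, -0.47345137,  0.2312549 ]), 'ee_rot': array([-3.06343515e+00, -6.96032573e-01,  2.30552652e-05]), 'ft_force': array([-0.23666271,  0.47302184, -0.40072978]), 'wrist_torque': array([ 0.02212382,  0.0148694 , -0.0128263 ]), 'grasp_force': 0.0, 'opening': 0.08548920338974972}
```

```bash
python3 -c "import cv2;a=[cv2.imread('pics/%s0.png'%n) for n in('top','side')];print(a[0].shape)"
```

```text
(480, 640, 3)
```

View pics/top0.png

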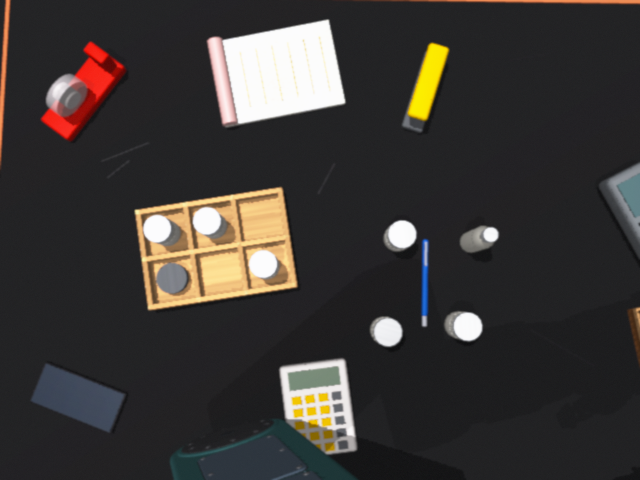

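View pics/side0.png

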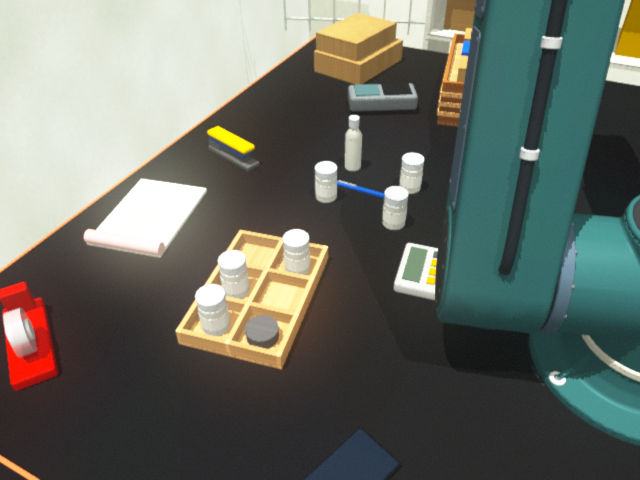

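Top view: the tray's empty pockets are upper right (262,218), which is pocket4 (+x,−y), and lower middle (222,271), which is pocket2. The tin is at (172,278). Spares stand at (401,235), (387,331) and (465,326), the bottle at (480,238), and the pen runs from (425,240) to (424,325). The side view agrees, with the spares at (326,182), (395,208) and (412,173).

```bash
cat > m.py <<'E'
from h import *
from scipy.optimize import least_squares
def cyl(p,r,h):
    a=np.linspace(0,2*np.pi,48,endpoint=False); c=np.c_[r*np.cos(a),r*np.sin(a),0*a]
    return np.r_[c,c+[0,0,h]]+p
C={n:cal(n) for n in("top","side")}
def box(n,P): q=proj(n,P,C[n]); return np.r_[q.min(0),q.max(0)]
def rb(r): return np.array([r[0],r[1],r[0]+r[2],r[1]+r[3]],float)
def fitcyl(rt,rs,r,h,p0):
    f=lambda p:np.r_[box("top",cyl(p,r,h))-rt,box("side",cyl(p,r,h))-rs]
    s=least_squares(f,p0,loss="soft_l1"); return s.x,s.fun
def tray(p):
    x,y,z,t,=p; R=np.array([[np.cos(t),-np.sin(t)],[np.sin(t),np.cos(t)]])
    c=np.array([[a,b] for a in(-.084,.084) for b in(-.124,.124)])@R.T+[x,y]
    return np.r_[np.c_[c,np.full(4,z)],np.c_[c,np.full(4,z+.03)]]
def fittray(masks,p0):
    H={}
    for n,m in masks.items():
        c=np.vstack([k for k in cv2.findContours(m.astype(np.uint8),0,1)[0] if len(k)>30]); h=cv2.convexHull(c)[:,0].astype(float)+0.0
        g=np.vstack([np.linspace(h[i-1],h[i],6,endpoint=False) for i in range(len(h))]); H[n]=g
    def f(p):
        return np.concatenate([[cv2.pointPolygonTest(cv2.convexHull(proj(n,tray(p),C[n]).astype(np.float32)),tuple(map(float,q)),True) for q in g] for n,g in H.items()])
    s=least_squares(f,p0,loss="soft_l1",diff_step=1e-3); return s.x,np.abs(s.fun).mean()
def measure():
    D={}
    for n in("top","side"):
        save(n,"tmp_"+n); D[n]={l:vision.cut_out(n,l) for l in("tray","jar1","bottle","tin","pen")}
    out={}
    for l,r,h in(("jar1",.022,.072),("bottle",.018,.12),("tin",.026,.022)):
        for d in D["top"][l]:
            if d["p"]<.4: continue
            t=rb(d["rect"]); p0=onz("top",(t[:2]+t[2:])/2,h/2,C["top"]); p0[2]=0; b=None
            for e in D["side"][l]:
                x,s=fitcyl(t,rb(e["rect"]),r,h,p0); k=np.abs(s).mean()
                if b is None or k<b[1]: b=(x,k)
            print(l,"topc",((t[:2]+t[2:])/2).tolist(),"xyz mm",(b[0]*1e3).round(1),"res px",round(b[1],2), "top-only@0",(p0*1e3).round(0))
    return D
E
python3 - <<'E'
from m import *
D=measure()
m={n:D[n]["tray"][0]["mask"] for n in D}
for ms in(m,{"top":m["top"]},{"side":m["side"]}):
    p,e=fittray(ms,[.48,.1,0,.1]); print("tray",(p[:3]*1e3).round(1),np.degrees(p[3]).round(2),e)
for uv in((425,240),(424,326)): print("pen",onz("top",uv,.005).round(3))
E
```

```text
jar1 topc [208.75, 223.39999999999998] xyz mm [592.3 140.5   8.9] res px 1.35 top-only@0 [595. 144.   0.]
jar1 topc [399.0, 235.6] xyz mm [ 577.4 -170.2    0.6] res px 1.46 top-only@0 [ 581. -171.    0.]
jar1 topc [163.39999999999998, 231.45000000000002] xyz mm [578.5 216.4   3.3] res px 0.9 top-only@0 [580. 219.   0.]
jar1 topc [462.35, 326.75] xyz mm [ 434.2 -276.9   -4.4] res px 1.38 top-only@0 [ 434. -275.    0.]
jar1 topc [262.75, 263.9] xyz mm [527.4  50.5   6.3] res px 1.13 top-only@0 [530.  52.   0.]
bottle topc [478.15, 239.1] xyz mm [ 583.9 -325.5 -118.8] res px 17.54 top-only@0 [ 575. -294.    0.]
bottle topc [216.3, 249.99999999999997] xyz mm [474.1  12.5 103.1] res px 53.19 top-only@0 [549. 126.   0.]
tin topc [171.39999999999998, 279.0] xyz mm [501.2 204.9   9.3] res px 1.13 top-only@0 [502. 208.   0.]
tray [552.7 132.9  -1.1] 10.06 0.747208109719112
tray [555.4 134.6  -5.6] 10.19 0.32268800245862245
tray [553.7 129.1  -4.8] 10.11 0.23901363094772637
pen [ 0.578 -0.219  0.005]
pen [ 0.433 -0.218  0.005]
```

```bash
python3 -m inch '[{"rz":-9.2},{"rz":-9.2},{"rz":-9.2},{"rz":-9.2},{"rz":-9.2},{"rz":-9.2},{"rz":-9.2},{}]'; python3 -m inch '[{"x":2.9,"y":3.3,"jaw":6.8},{"x":2.9,"y":3.3},{"x":2.9,"y":3.3},{"x":2.9,"y":3.3},{"x":2.9,"y":3.3},{"x":2.9,"y":3.3},{"x":2.9,"y":3.3},{"x":2.9,"y":3.3},{"x":2.9,"y":3.3},{}]'
python3 - <<'E'
from m import *
D=measure()
s=bot.get_state(); print(s["time_s"],s["joint_positions"].round(2),s["ee_rot"],s["eef_pos"])
c=cal("wrist"); save("wrist","w0"); print("cam",(-c[1][:3,:3].T@c[1][:3,3]).round(3))
for d in vision.cut_out("wrist","jar1"): print(d["p"],np.round(d["rect"]))
cv2.imwrite("pics/ab.png",np.hstack([cv2.resize(cv2.imread(f"pics/{f}.png"),(400,300)) for f in("w0","tmp_top")]))
E
```

```text
jar1 topc [387.25, 332.6] xyz mm [ 423.4 -144.8   67.4] res px 6.49 top-only@0 [ 422. -153.    0.]
jar1 topc [461.9, 328.45] xyz mm [ 431.1 -275.4   -8.6] res px 1.29 top-only@0 [ 431. -274.    0.]
jar1 topc [399.04999999999995, 235.45] xyz mm [ 577.8 -171.2    1.9] res px 1.93 top-only@0 [ 581. -171.    0.]
jar1 topc [209.0, 225.29999999999998] xyz mm [589.7 141.    6.7] res px 1.19 top-only@0 [592. 143.   0.]
jar1 topc [162.14999999999998, 230.0] xyz mm [579.7 218.    4.4] res px 1.43 top-only@0 [582. 221.   0.]
jar1 topc [261.4, 264.04999999999995] xyz mm [526.4  52.2   7.4] res px 1.72 top-only@0 [529.  55.   0.]
bottle topc [478.4, 238.04999999999998] xyz mm [ 571.7 -293.9   -4.3] res px 1.29 top-only@0 [ 577. -294.    0.]
tin topc [171.2, 278.15] xyz mm [501.2 204.4   6.5] res px 1.77 top-only@0 [504. 209.   0.]
1.8 [-1.28  0.26 -0.05  1.26 -0.    1.42] [-3.06349552e+00 -6.96072528e-01  4.43085934e-05] [ 0.22684758 -0.47346125  0.23127743]
cam [ 0.297 -0.441  0.375]schema error: expected keys x, y, z, rx, ry, rz, jaw
schema error: expected keys x, y, z, rx, ry, rz, jaw
```

View pics/ab.png

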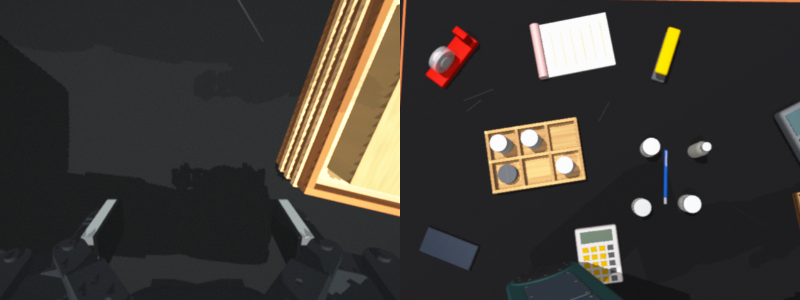

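The arm had not moved: the rows were refused because they need all the keys. The wrist view shows only the counter and a crate at right (340,100).

```bash
python3 -m inch '[{"x":0,"y":0,"z":0,"rx":0,"ry":0,"rz":-9.2,"jaw":6.8},{"x":0,"y":0,"z":0,"rx":0,"ry":0,"rz":-9.2,"jaw":6.8},{"x":0,"y":0,"z":0,"rx":0,"ry":0,"rz":-9.2,"jaw":6.8},{"x":0,"y":0,"z":0,"rx":0,"ry":0,"rz":-9.2,"jaw":6.8},{"x":0,"y":0,"z":0,"rx":0,"ry":0,"rz":-9.2,"jaw":6.8},{"x":0,"y":0,"z":0,"rx":0,"ry":0,"rz":-9.2,"jaw":6.8},{"x":0,"y":0,"z":0,"rx":0,"ry":0,"rz":-9.2,"jaw":6.8},{"x":0,"y":0,"z":0,"rx":0,"ry":0,"rz":0,"jaw":6.8}]'
```

```text
time_s: 2.9
eef_pos: [0.2268, -0.4735, 0.2313]
ee_rot: [2.222, 2.22, 0.0]
ft_force: [-0.8, -0.0, -0.2]
opening: 0.068
grasp_force: 0.0
```

```bash
python3 -m inch '[{"x":2.5,"y":3.9,"z":0,"rx":0,"ry":0,"rz":0,"jaw":6.8},{"x":2.5,"y":3.9,"z":0,"rx":0,"ry":0,"rz":0,"jaw":6.8},{"x":2.5,"y":3.9,"z":0,"rx":0,"ry":0,"rz":0,"jaw":6.8},{"x":2.5,"y":3.9,"z":0,"rx":0,"ry":0,"rz":0,"jaw":6.8},{"x":2.5,"y":3.9,"z":0,"rx":0,"ry":0,"rz":0,"jaw":6.8},{"x":2.5,"y":3.9,"z":0,"rx":0,"ry":0,"rz":0,"jaw":6.8},{"x":2.5,"y":3.9,"z":0,"rx":0,"ry":0,"rz":0,"jaw":6.8},{"x":2.5,"y":3.9,"z":0,"rx":0,"ry":0,"rz":0,"jaw":6.8},{"x":2.5,"y":3.9,"z":0,"rx":0,"ry":0,"rz":0,"jaw":6.8},{"x":0,"y":0,"z":0,"rx":0,"ry":0,"rz":0,"jaw":6.8}]'
cat > w.py <<'E'
from m import *
def wrist(f):
    s=bot.get_state(); C["wrist"]=cal("wrist"); save("wrist",f); print(s["time_s"],s["eef_pos"].round(4),s["joint_positions"].round(2))
    return C["wrist"],[(float(d["p"]),rb(d["rect"])) for d in vision.cut_out("wrist","jar1")]
def fitw(views,p0,r=.022,h=.072):
    # views: list of (calib, box); uses edges that are not at the picture border
    def f(p):
        o=[]
        for c,b in views:
            q=proj("",cyl(p,r,h),c); e=np.r_[q.min(0),q.max(0)]-b
            o.append(e[(b>2)&(b<[638,478,638,478])])
        return np.concatenate(o)
    s=least_squares(f,p0,loss="soft_l1"); return (s.x*1e3).round(1),s.fun.round(1)
E
python3 - <<'E'
from w import *
import pickle
c,d=wrist("w1"); print(d); pickle.dump((c,d),open("v1.pkl","wb"))
for p,b in d: print(fitw([(c,b)],[.577,-.17,0]))
print("exp",proj("wrist",[[.577,-.17,0],[.577,-.17,.072]],c))
E
```

```text
time_s: 4.15
eef_pos: [0.5798, -0.2466, 0.2305]
ee_rot: [-2.222, -2.22, -0.0]
ft_force: [0.2, -0.5, -0.4]
opening: 0.0677
grasp_force: 0.0
4.15 [ 0.5798 -0.2466  0.2305] [-0.53  0.45  0.24  1.36  0.    1.04]
[(0.72, array([ 60.2,  55.9, 158.1, 125.9])), (0.69, array([281.2,  91.1, 341.8, 152.7]))]
(array([ 421.1, -153. ,   -7.1]), array([-0.7,  1.7,  1.1, -2.1]))
(array([ 577.7, -174.5,  -11.4]), array([ 0.4, -0.4, -0.4,  0.4]))
exp [[311.32278476 116.22313822]
 [310.39660611 116.13517614]]
```

View pics/w1.png

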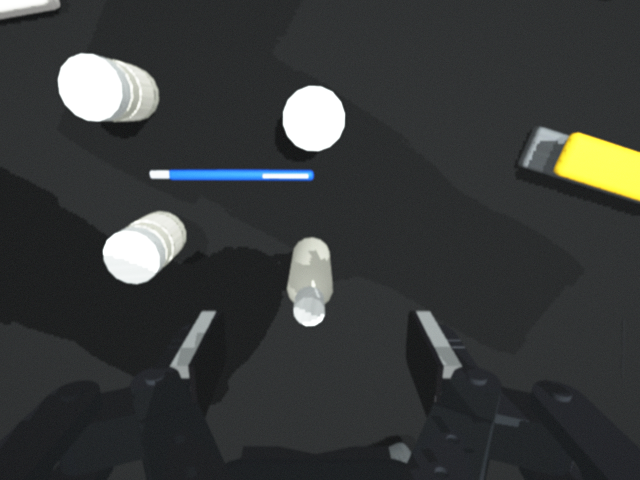

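The wrist view shows spare A's lid centre at (314,118), B's at (92,88), C's at (132,255), the bottle at (310,290) and the pen at row 175. That agrees with the top and side fix for A to within about 3 mm. Next I go over A and take a second view from there.

```bash
python3 -m inch '[{"x":3.7,"y":0,"z":1,"rx":0,"ry":0,"rz":0,"jaw":6.8},{"x":3.7,"y":-0.1,"z":4,"rx":0,"ry":0,"rz":0,"jaw":6.8},{"x":0,"y":0,"z":4,"rx":0,"ry":0,"rz":0,"jaw":6.8},{"x":0,"y":0,"z":0,"rx":0,"ry":0,"rz":0,"jaw":6.8}]'
python3 - <<'E'
from w import *
import pickle
c1,d1=pickle.load(open("v1.pkl","rb"))
c,d=wrist("w2"); print(d)
for p,b in d: print(fitw([(c,b)],[.577,-.17,0]),fitw([(c,b),(c1,d1[1][1])],[.577,-.17,0]))
for uv in((314,118),(92,88),(132,255)): print("lid onz",onz("wrist",uv,.072,c1).round(4))
E
```

```text
time_s: 4.75
eef_pos: [0.5748, -0.1744, 0.1396]
ee_rot: [-2.221, -2.216, 0.003]
ft_force: [0.3, 0.7, -0.0]
opening: 0.0681
grasp_force: 0.0
4.75 [ 0.5748 -0.1744  0.1396] [-0.43  0.43 -0.04  1.1  -0.    1.14]
[(0.75, array([  4.2, 165.6, 130.3, 260.9])), (0.73, array([282.3, 198.3, 362.1, 299.2])), (0.61, array([ 76.3, 333.2, 165.4, 394.6]))]
(array([ 412.1, -158.8,  -23.3]), array([-0.6,  6.2,  1. , -1.4])) (array([ 395.7, -171.7,  -56.4]), array([  15.6,   16.8,    0.8,    0.3, -212.5,   -0.4, -187.8,   -7.1]))
(array([ 5.789e+02, -1.747e+02, -1.000e-01]), array([-0.,  0.,  0., -0.])) (array([ 578.6, -174.8,   -0.7]), array([-0.5,  0.1, -0.7, -0.2,  0.5, -0.8,  1.7,  2.1]))
(array([ 337.8, -369.9, -167.4]), array([  1.7,  -4.6, -20.1,   1.8])) (array([ 508.4, -179.5,   77. ]), array([   0.7,  -97.7,   67.5,    0.3, -142.7,   -0.3,  -97.9,   23.6]))
lid onz [ 0.5795 -0.1713  0.072 ]
lid onz [ 0.4259 -0.1512  0.072 ]
lid onz [ 0.4368 -0.2734  0.072 ]
```

View pics/w2.png

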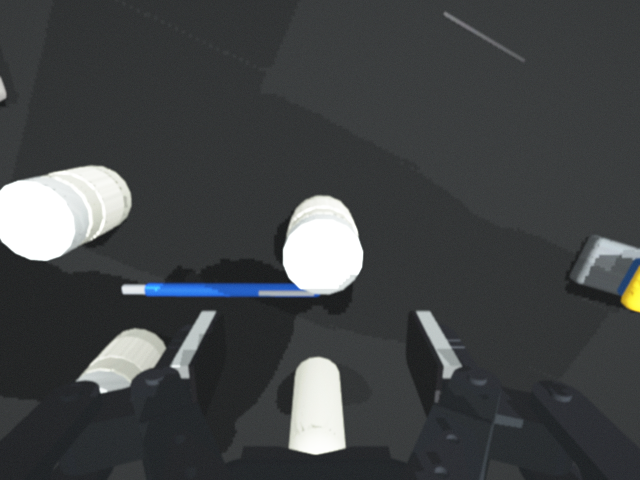

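Two wrist places put A at (579, −174, −1) mm, standing at counter height as it should. I descend and grip.

```bash
python3 -m inch '[{"x":0.1,"y":0.2,"z":2.3,"rx":0,"ry":0,"rz":0,"jaw":6.8},{"x":0,"y":0,"z":3,"rx":0,"ry":0,"rz":0,"jaw":6.8},{"x":0,"y":0,"z":3,"rx":0,"ry":0,"rz":0,"jaw":6.8},{"x":0,"y":0,"z":2,"rx":0,"ry":0,"rz":0,"jaw":6.8},{"x":0,"y":0,"z":1,"rx":0,"ry":0,"rz":0,"jaw":6.8},{"x":0,"y":0,"z":0,"rx":0,"ry":0,"rz":0,"jaw":6.8}]'; python3 -m inch '[{"x":0,"y":0,"z":0,"rx":0,"ry":0,"rz":0,"jaw":3.5},{"x":0,"y":0,"z":0,"rx":0,"ry":0,"rz":0,"jaw":3.5},{"x":0,"y":0,"z":0,"rx":0,"ry":0,"rz":0,"jaw":3.5},{"x":0,"y":0,"z":0,"rx":0,"ry":0,"rz":0,"jaw":3.5},{"x":0,"y":0,"z":0,"rx":0,"ry":0,"rz":0,"jaw":3.5},{"x":0,"y":0,"z":0,"rx":0,"ry":0,"rz":0,"jaw":3.5}]'
```

```text
time_s: 5.6
eef_pos: [0.5792, -0.1741, 0.029]
ee_rot: [2.222, 2.22, 0.0]
ft_force: [0.2, -0.8, 0.6]
opening: 0.0678
grasp_force: 0.0
time_s: 6.35
eef_pos: [0.5794, -0.1738, 0.0296]
ee_rot: [2.22, 2.22, 0.001]
ft_force: [-2.3, -0.2, 7.2]
opening: 0.0429
grasp_force: 60.3
```

```bash
python3 -m inch '[{"x":0,"y":0,"z":-2,"rx":0,"ry":0,"rz":0,"jaw":3.5},{"x":0,"y":0,"z":-3,"rx":0,"ry":0,"rz":0,"jaw":3.5},{"x":0,"y":0,"z":-3,"rx":0,"ry":0,"rz":0,"jaw":3.5},{"x":0,"y":0,"z":-3,"rx":0,"ry":0,"rz":0,"jaw":3.5},{"x":0,"y":0,"z":0,"rx":0,"ry":0,"rz":0,"jaw":3.5}]'; python3 -m inch '[{"x":2,"y":0.4,"z":0,"rx":0,"ry":0,"rz":0,"jaw":3.5},{"x":3.4,"y":0.4,"z":0,"rx":0,"ry":0,"rz":0,"jaw":3.5},{"x":4,"y":0.4,"z":0,"rx":0,"ry":0,"rz":0,"jaw":3.5},{"x":4,"y":0.4,"z":0,"rx":0,"ry":0,"rz":0,"jaw":3.5},{"x":4,"y":0.4,"z":0,"rx":0,"ry":0,"rz":0,"jaw":3.5},{"x":4,"y":0.4,"z":0,"rx":0,"ry":0,"rz":0,"jaw":3.5},{"x":2,"y":0.4,"z":0,"rx":0,"ry":0,"rz":0,"jaw":3.5},{"x":0,"y":0,"z":0,"rx":0,"ry":0,"rz":0,"jaw":3.5},{"x":0,"y":0,"z":0,"rx":0,"ry":0,"rz":0,"jaw":3.5}]'
python3 - <<'E'
from w import *
c,d=wrist("w3"); im=cv2.imread("pics/w3.png")
t=np.radians(10.1);R=np.array([[np.cos(t),-np.sin(t)],[np.sin(t),np.cos(t)]])
for px,py in[(40,-80),(-40,0),(40,0),(-40,-80),(-40,80),(40,80)]:
    q=np.array([[px+a*36,py+b*36] for a,b in((-1,-1),(-1,1),(1,1),(1,-1))])/1e3@R.T+[.554,.132]
    cv2.polylines(im,[proj("",np.c_[q,np.full(4,.03)],c).round().astype(int)],True,(0,0,255),1)
cv2.imwrite("pics/w3b.png",im)
E
```

```text
time_s: 6.98
eef_pos: [0.58, -0.174, 0.1409]
ee_rot: [2.219, 2.219, 0.002]
ft_force: [0.0, 0.2, -1.7]
opening: 0.0428
grasp_force: 61.1
time_s: 8.1
eef_pos: [0.6067, 0.0599, 0.1379]
ee_rot: [-2.222, -2.221, 0.001]
ft_force: [0.7, -0.1, -2.2]
opening: 0.0432
grasp_force: 61.1
8.1 [0.6067 0.0599 0.1379] [-0.04  0.45 -0.02  1.1  -0.    1.54]
```

View pics/w3b.png

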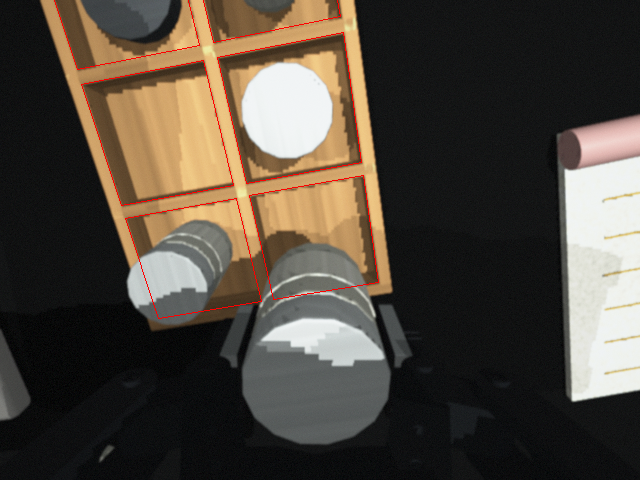

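The projected pocket rims fit the picture to about 2 px. Pocket4 (around (315,235)) and pocket2 (around (160,130)) are empty, and the held jar is upright over pocket4. I lower it slowly.

```bash
python3 -m inch '[{"x":0,"y":0,"z":2,"rx":0,"ry":0,"rz":0,"jaw":3.5},{"x":0,"y":0,"z":2.5,"rx":0,"ry":0,"rz":0,"jaw":3.5},{"x":0,"y":0,"z":2.5,"rx":0,"ry":0,"rz":0,"jaw":3.5},{"x":0,"y":0,"z":1.5,"rx":0,"ry":0,"rz":0,"jaw":3.5},{"x":0,"y":0,"z":0.8,"rx":0,"ry":0,"rz":0,"jaw":3.5},{"x":0,"y":0,"z":0.4,"rx":0,"ry":0,"rz":0,"jaw":3.5},{"x":0,"y":0,"z":0,"rx":0,"ry":0,"rz":0,"jaw":3.5},{"x":0,"y":0,"z":0,"rx":0,"ry":0,"rz":0,"jaw":3.5}]';python3 -m inch '[{"x":0,"y":0,"z":0.2,"rx":0,"ry":0,"rz":0,"jaw":3.5},{"x":0,"y":0,"z":0.1,"rx":0,"ry":0,"rz":0,"jaw":3.5},{"x":0,"y":0,"z":0.1,"rx":0,"ry":0,"rz":0,"jaw":3.5},{"x":0,"y":0,"z":0,"rx":0,"ry":0,"rz":0,"jaw":3.5}]'
```

```text
time_s: 9.2
eef_pos: [0.6072, 0.0605, 0.0418]
ee_rot: [2.221, 2.221, 0.001]
ft_force: [-0.3, -0.5, -1.1]
opening: 0.043
grasp_force: 61.1
time_s: 9.7
eef_pos: [0.6068, 0.0605, 0.0372]
ee_rot: [-2.221, -2.221, 0.0]
ft_force: [-0.6, -0.3, -1.6]
opening: 0.0428
grasp_force: 61.1
```

```bash
python3 -m inch '[{"x":0,"y":0,"z":0.1,"rx":0,"ry":0,"rz":0,"jaw":3.5},{"x":0,"y":0,"z":0.1,"rx":0,"ry":0,"rz":0,"jaw":3.5},{"x":0,"y":0,"z":0,"rx":0,"ry":0,"rz":0,"jaw":3.5}]'; python3 -m inch '[{"x":0,"y":0,"z":0.1,"rx":0,"ry":0,"rz":0,"jaw":3.5},{"x":0,"y":0,"z":0,"rx":0,"ry":0,"rz":0,"jaw":3.5}]'
```

```text
time_s: 10.07
eef_pos: [0.6069, 0.0605, 0.0356]
ee_rot: [2.221, 2.221, 0.0]
ft_force: [-2.1, 0.4, 5.3]
opening: 0.0426
grasp_force: 61.6
time_s: 10.32
eef_pos: [0.6069, 0.0606, 0.0356]
ee_rot: [2.221, 2.221, 0.001]
ft_force: [-6.4, 0.2, 19.0]
opening: 0.043
grasp_force: 62.9
```

Floor contact is felt (19 N at the expected height). I ease off, release and rise.

```bash
python3 -m inch '[{"x":0,"y":0,"z":-0.1,"rx":0,"ry":0,"rz":0,"jaw":3.5},{"x":0,"y":0,"z":0,"rx":0,"ry":0,"rz":0,"jaw":4.8},{"x":0,"y":0,"z":0,"rx":0,"ry":0,"rz":0,"jaw":5.6},{"x":0,"y":0,"z":0,"rx":0,"ry":0,"rz":0,"jaw":5.6},{"x":0,"y":0,"z":0,"rx":0,"ry":0,"rz":0,"jaw":5.6},{"x":0,"y":0,"z":-2,"rx":0,"ry":0,"rz":0,"jaw":5.6},{"x":0,"y":0,"z":-4,"rx":0,"ry":0,"rz":0,"jaw":5.6},{"x":0,"y":0,"z":-4,"rx":0,"ry":0,"rz":0,"jaw":5.6},{"x":0,"y":0,"z":-4,"rx":0,"ry":0,"rz":0,"jaw":6.8},{"x":0,"y":0,"z":0,"rx":0,"ry":0,"rz":0,"jaw":6.8}]'
python3 - <<'E'
from w import *
D=measure()
E
```

```text
time_s: 11.58
eef_pos: [0.6082, 0.0605, 0.1781]
ee_rot: [2.219, 2.219, 0.005]
ft_force: [0.5, -0.5, 0.3]
opening: 0.0679
grasp_force: 0.0
jar1 topc [263.1, 264.6] xyz mm [527.   48.8   2.1] res px 1.91 top-only@0 [528.  52.   0.]
jar1 topc [387.45000000000005, 331.3] xyz mm [ 423.9 -153.3   -6. ] res px 1.6 top-only@0 [ 424. -154.    0.]
jar1 topc [462.5, 327.34999999999997] xyz mm [ 431.3 -276.    -6.3] res px 1.13 top-only@0 [ 433. -275.    0.]
jar1 topc [263.45, 216.35] xyz mm [612.9  43.7  -8.3] res px 3.22 top-only@0 [608.  53.   0.]
bottle topc [479.75, 238.0] xyz mm [ 573.2 -297.1   -8.7] res px 1.18 top-only@0 [ 577. -297.    0.]
bottle topc [425.55, 282.7] xyz mm [ 537.1 -218.4   39. ] res px 11.6 top-only@0 [ 504. -210.    0.]
```

```bash
python3 -m inch '[{"x":-2,"y":-1.8,"z":0,"rx":0,"ry":0,"rz":0,"jaw":6.8},{"x":-3,"y":-2.6,"z":0,"rx":0,"ry":0,"rz":0,"jaw":6.8},{"x":-3.5,"y":-3,"z":0,"rx":0,"ry":0,"rz":0,"jaw":6.8},{"x":-3.5,"y":-3,"z":0,"rx":0,"ry":0,"rz":0,"jaw":6.8},{"x":-3.5,"y":-3,"z":0,"rx":0,"ry":0,"rz":0,"jaw":6.8},{"x":-3.5,"y":-3,"z":0,"rx":0,"ry":0,"rz":0,"jaw":6.8},{"x":-2.2,"y":-1.8,"z":0,"rx":0,"ry":0,"rz":0,"jaw":6.8},{"x":0,"y":0,"z":0,"rx":0,"ry":0,"rz":0,"jaw":6.8},{"x":0,"y":0,"z":0,"rx":0,"ry":0,"rz":0,"jaw":6.8}]'
python3 - <<'E'
from w import *
import pickle
c1,d1=pickle.load(open("v1.pkl","rb"))
c,d=wrist("w4")
for p,b in d: print(round(p,2),b.round(),fitw([(c,b)],[.425,-.15,0]),fitw([(c,b),(c1,d1[0][1])],[.425,-.15,0]))
E
```

```text
time_s: 13.3
eef_pos: [0.4251, -0.1513, 0.1754]
ee_rot: [2.222, 2.221, 0.0]
ft_force: [0.3, 0.0, -0.6]
opening: 0.0682
grasp_force: 0.0
13.3 [ 0.4251 -0.1513  0.1754] [-0.52  0.16 -0.34  1.07  0.    1.05]
0.85 [298. 333. 361. 432.] (array([ 436.4, -280.6,   -4.4]), array([ 1.6, -0.8, -1.6,  0.6])) (array([ 438.6, -160.3,   45.1]), array([-2.000e-01, -1.200e+02,  1.950e+01, -1.108e+02, -2.170e+01,
        2.900e+00,  1.000e-01,  1.160e+01]))
0.82 [282. 193. 345. 277.] (array([ 424.4, -158.1,  -14.7]), array([-1.4,  1.3,  1.4, -0.9])) (array([ 423.4, -154.1,   -3. ]), array([-4.5, -1. ,  1.3,  0.1, -0.6,  2.6,  2.1, -0.5]))
```

View pics/w4.png

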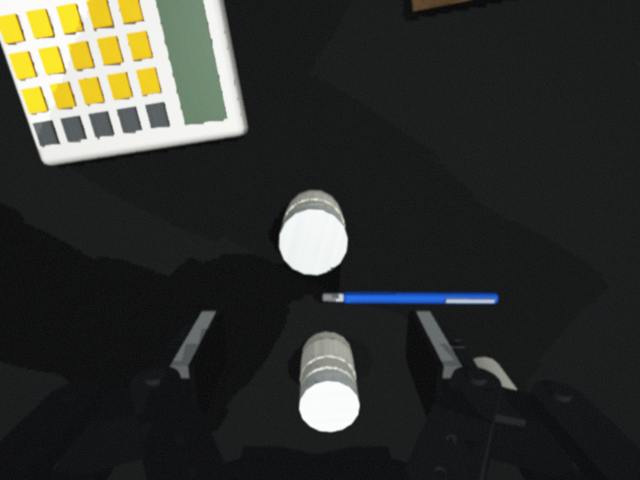

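B's lid at (313,242) is centred between the fingers. The fit gives (424, −153, −3) mm, so it stands on the counter. Descending.

```bash
python3 -m inch '[{"x":-0.2,"y":-0.1,"z":3,"rx":0,"ry":0,"rz":0,"jaw":6.8},{"x":0,"y":0,"z":4,"rx":0,"ry":0,"rz":0,"jaw":6.8},{"x":0,"y":0,"z":3.5,"rx":0,"ry":0,"rz":0,"jaw":6.8},{"x":0,"y":0,"z":2.5,"rx":0,"ry":0,"rz":0,"jaw":6.8},{"x":0,"y":0,"z":1.4,"rx":0,"ry":0,"rz":0,"jaw":6.8},{"x":0,"y":0,"z":0.2,"rx":0,"ry":0,"rz":0,"jaw":6.8},{"x":0,"y":0,"z":0,"rx":0,"ry":0,"rz":0,"jaw":6.8}]'; python3 -m inch '[{"x":0,"y":0,"z":0,"rx":0,"ry":0,"rz":0,"jaw":3.5},{"x":0,"y":0,"z":0,"rx":0,"ry":0,"rz":0,"jaw":3.5},{"x":0,"y":0,"z":0,"rx":0,"ry":0,"rz":0,"jaw":3.5},{"x":0,"y":0,"z":0,"rx":0,"ry":0,"rz":0,"jaw":3.5},{"x":0,"y":0,"z":0,"rx":0,"ry":0,"rz":0,"jaw":3.5},{"x":0,"y":0,"z":0,"rx":0,"ry":0,"rz":0,"jaw":3.5}]'
```

```text
time_s: 14.28
eef_pos: [0.4243, -0.1533, 0.0296]
ee_rot: [2.22, 2.222, 0.0]
ft_force: [0.3, -0.1, -0.3]
opening: 0.0679
grasp_force: 0.0
time_s: 15.02
eef_pos: [0.4243, -0.1536, 0.03]
ee_rot: [2.221, 2.221, 0.001]
ft_force: [-1.3, 1.4, 7.6]
opening: 0.0429
grasp_force: 59.7
```

```bash
python3 -m inch '[{"x":0,"y":0,"z":-2,"rx":0,"ry":0,"rz":0,"jaw":3.5},{"x":0,"y":0,"z":-3,"rx":0,"ry":0,"rz":0,"jaw":3.5},{"x":0,"y":0,"z":-4,"rx":0,"ry":0,"rz":0,"jaw":3.5},{"x":0,"y":0,"z":-3,"rx":0,"ry":0,"rz":0,"jaw":3.5},{"x":0,"y":0,"z":0,"rx":0,"ry":0,"rz":0,"jaw":3.5}]'; python3 -m inch '[{"x":1.8,"y":1,"z":0,"rx":0,"ry":0,"rz":0,"jaw":3.5},{"x":3,"y":1,"z":0,"rx":0,"ry":0,"rz":0,"jaw":3.5},{"x":4,"y":1,"z":0,"rx":0,"ry":0,"rz":0,"jaw":3.5},{"x":4,"y":1,"z":0,"rx":0,"ry":0,"rz":0,"jaw":3.5},{"x":4,"y":1,"z":0,"rx":0,"ry":0,"rz":0,"jaw":3.5},{"x":4,"y":1,"z":0,"rx":0,"ry":0,"rz":0,"jaw":3.5},{"x":4,"y":1,"z":0,"rx":0,"ry":0,"rz":0,"jaw":3.5},{"x":2,"y":1,"z":0,"rx":0,"ry":0,"rz":0,"jaw":3.5},{"x":1,"y":1,"z":0,"rx":0,"ry":0,"rz":0,"jaw":3.5},{"x":0,"y":0,"z":0,"rx":0,"ry":0,"rz":0,"jaw":3.5}]'; python3 -m inch '[{"x":0,"y":0,"z":0,"rx":0,"ry":0,"rz":0,"jaw":3.5},{"x":0,"y":0,"z":0,"rx":0,"ry":0,"rz":0,"jaw":3.5}]'
```

```text
time_s: 15.65
eef_pos: [0.4248, -0.154, 0.1511]
ee_rot: [2.219, 2.219, 0.002]
ft_force: [0.2, -0.4, -2.3]
opening: 0.0431
grasp_force: 61.3
time_s: 16.9
eef_pos: [0.5141, 0.1245, 0.1485]
ee_rot: [-2.221, -2.222, 0.001]
ft_force: [-0.1, 0.7, -2.1]
opening: 0.0433
grasp_force: 61.4
time_s: 17.15
eef_pos: [0.5136, 0.1238, 0.1493]
ee_rot: [-2.222, -2.22, 0.0]
ft_force: [0.1, 0.1, -1.8]
opening: 0.0427
grasp_force: 61.4
```

```bash
python3 -m inch '[{"x":0.1,"y":0.1,"z":2,"rx":0,"ry":0,"rz":0,"jaw":3.5},{"x":0,"y":0,"z":3,"rx":0,"ry":0,"rz":0,"jaw":3.5},{"x":0,"y":0,"z":3,"rx":0,"ry":0,"rz":0,"jaw":3.5},{"x":0,"y":0,"z":1.7,"rx":0,"ry":0,"rz":0,"jaw":3.5},{"x":0,"y":0,"z":0.8,"rx":0,"ry":0,"rz":0,"jaw":3.5},{"x":0,"y":0,"z":0.4,"rx":0,"ry":0,"rz":0,"jaw":3.5},{"x":0,"y":0,"z":0,"rx":0,"ry":0,"rz":0,"jaw":3.5},{"x":0,"y":0,"z":0,"rx":0,"ry":0,"rz":0,"jaw":3.5}]';python3 -m inch '[{"x":0,"y":0,"z":0.1,"rx":0,"ry":0,"rz":0,"jaw":3.5},{"x":0,"y":0,"z":0.1,"rx":0,"ry":0,"rz":0,"jaw":3.5},{"x":0,"y":0,"z":0,"rx":0,"ry":0,"rz":0,"jaw":3.5}]'; python3 -m inch '[{"x":0,"y":0,"z":0.1,"rx":0,"ry":0,"rz":0,"jaw":3.5},{"x":0,"y":0,"z":0,"rx":0,"ry":0,"rz":0,"jaw":3.5}]'
```

```text
time_s: 18.15
eef_pos: [0.5152, 0.1255, 0.0408]
ee_rot: [2.221, 2.221, 0.001]
ft_force: [0.4, 0.3, -1.7]
opening: 0.0427
grasp_force: 61.4
time_s: 18.52
eef_pos: [0.5148, 0.1255, 0.0382]
ee_rot: [-2.221, -2.221, 0.0]
ft_force: [0.5, 0.2, -1.8]
opening: 0.0429
grasp_force: 61.4
time_s: 18.77
eef_pos: [0.5148, 0.1255, 0.0372]
ee_rot: [-2.221, -2.221, 0.0]
ft_force: [-0.4, 0.7, -2.5]
opening: 0.0431
grasp_force: 61.4
```

```bash
python3 -m inch '[{"x":0,"y":0,"z":0.1,"rx":0,"ry":0,"rz":0,"jaw":3.5},{"x":0,"y":0,"z":0,"rx":0,"ry":0,"rz":0,"jaw":3.5}]';python3 -m inch '[{"x":0,"y":0,"z":0.1,"rx":0,"ry":0,"rz":0,"jaw":3.5},{"x":0,"y":0,"z":0,"rx":0,"ry":0,"rz":0,"jaw":3.5}]'
```

```text
time_s: 19.02
eef_pos: [0.5148, 0.1255, 0.0362]
ee_rot: [-2.221, -2.221, 0.0]
ft_force: [0.1, -0.1, -1.8]
opening: 0.043
grasp_force: 61.4
time_s: 19.27
eef_pos: [0.5149, 0.1255, 0.036]
ee_rot: [2.221, 2.221, 0.001]
ft_force: [-4.1, -1.8, 12.9]
opening: 0.043
grasp_force: 62.9
```

Contact at floor height. Release, rise, and move aside for a clear view.

```bash
python3 -m inch '[{"x":0,"y":0,"z":-0.1,"rx":0,"ry":0,"rz":0,"jaw":3.5},{"x":0,"y":0,"z":0,"rx":0,"ry":0,"rz":0,"jaw":4.8},{"x":0,"y":0,"z":0,"rx":0,"ry":0,"rz":0,"jaw":5.6},{"x":0,"y":0,"z":0,"rx":0,"ry":0,"rz":0,"jaw":5.6},{"x":0,"y":0,"z":0,"rx":0,"ry":0,"rz":0,"jaw":5.6},{"x":0,"y":0,"z":-2,"rx":0,"ry":0,"rz":0,"jaw":5.6},{"x":0,"y":0,"z":-5,"rx":0,"ry":0,"rz":0,"jaw":5.6},{"x":0,"y":0,"z":-5,"rx":0,"ry":0,"rz":0,"jaw":5.6},{"x":0,"y":0,"z":-5,"rx":0,"ry":0,"rz":0,"jaw":5.6},{"x":0,"y":0,"z":-3,"rx":0,"ry":0,"rz":0,"jaw":5.6}]'; python3 -m inch '[{"x":-2,"y":-1,"z":0,"rx":0,"ry":0,"rz":0,"jaw":5.6},{"x":-4,"y":-2,"z":0,"rx":0,"ry":0,"rz":0,"jaw":5.6},{"x":-5,"y":-2,"z":0,"rx":0,"ry":0,"rz":0,"jaw":5.6},{"x":-5,"y":-2,"z":0,"rx":0,"ry":0,"rz":0,"jaw":5.6},{"x":-5,"y":-2,"z":0,"rx":0,"ry":0,"rz":0,"jaw":5.6},{"x":-5,"y":-2,"z":0,"rx":0,"ry":0,"rz":0,"jaw":5.6},{"x":-5,"y":-2,"z":0,"rx":0,"ry":0,"rz":0,"jaw":5.6},{"x":-3,"y":0,"z":0,"rx":0,"ry":0,"rz":0,"jaw":5.6},{"x":0,"y":0,"z":0,"rx":0,"ry":0,"rz":0,"jaw":5.6},{"x":0,"y":0,"z":0,"rx":0,"ry":0,"rz":0,"jaw":5.6}]'
python3 - <<'E'
from w import *
D=measure()
cv2.imwrite("pics/fin.png",np.hstack([cv2.resize(cv2.imread(f"pics/tmp_{f}.png")[y:y+300,x:x+400],(400,300)) for f,x,y in(("top",110,130),("side",150,100))]))
E
```

```text
time_s: 20.52
eef_pos: [0.5152, 0.1256, 0.2388]
ee_rot: [2.22, 2.22, 0.003]
ft_force: [0.0, -0.1, -1.3]
opening: 0.0564
grasp_force: 0.0
time_s: 21.78
eef_pos: [0.3841, -0.214, 0.2356]
ee_rot: [-2.221, -2.22, 0.0]
ft_force: [0.1, -0.2, -0.1]
opening: 0.0561
grasp_force: 0.0
jar1 topc [253.79999999999998, 213.5] xyz mm [607.9  65.3  12.8] res px 2.03 top-only@0 [613.  70.   0.]
jar1 topc [459.6, 323.35] xyz mm [ 436.5 -271.9   -5. ] res px 2.1 top-only@0 [ 439. -270.    0.]
jar1 topc [262.0, 264.20000000000005] xyz mm [525.9  51.8   6.3] res px 1.67 top-only@0 [529.  54.   0.]
jar1 topc [216.25, 271.15] xyz mm [514.4 125.9   3.7] res px 1.59 top-only@0 [516. 129.   0.]
jar1 topc [208.25, 225.25] xyz mm [589.2 141.6   7.2] res px 1.29 top-only@0 [592. 144.   0.]
jar1 topc [162.1, 231.15] xyz mm [578.4 217.6   5.9] res px 1.04 top-only@0 [580. 221.   0.]
bottle topc [478.09999999999997, 237.39999999999998] xyz mm [ 575.2 -293.7   -4.8] res px 1.65 top-only@0 [ 578. -294.    0.]
bottle topc [210.35, 222.6] xyz mm [562.7  89.1 208.6] res px 32.28 top-only@0 [593. 137.   0.]
tin topc [171.89999999999998, 280.75] xyz mm [500.7 174.9 155.9] res px 6.11 top-only@0 [499. 207.   0.]
```

View pics/fin.png

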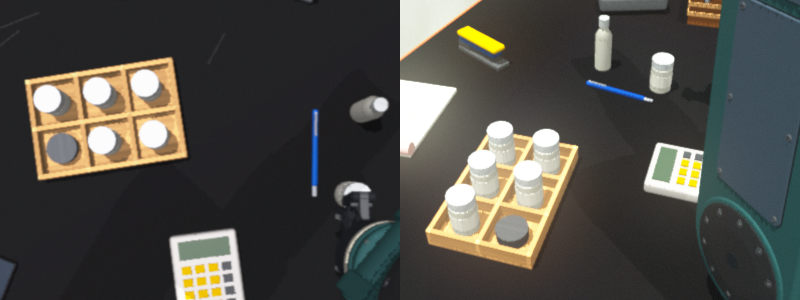

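The top and side views show five jars upright plus the tin, filling all six pockets. The new jars are at crop (145,84) and (102,140). The spare, bottle and pen stand where they were, and the gripper is clear.

```bash
python3 -c "
from workcell import bot
print(bot.hand_in())"
```

```text
the job is handed in; nothing more can be done
None
```

Job handed in: jars stand upright in the two empty pockets (pocket4 and pocket2), set down on floor contact; the tin, the other tray jars, the leftover spare, the bottle and the pen are where they were. The hand-in returned no score.

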